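Load the sliding bottle tray and push it home

TASK

Stand the aerosol can and the clear parts pot upright on the drawn-out sliding tray, both flat on its floor inside the lip. Then, with both aboard, push the tray along its dovetail slideway until it wedges tight against the end stop, without toppling either; leave the small white carton that stands near them where it is.

Things in the scene. Friction and masses are not known exactly. Their poses are not given: they have to be found in the camera images.
- can_mid (a point): Tall aerosol can, round, 66 mm across and 245 mm high with a full-width cap (the top 58 mm), about 0.42 kg, standing upright at the start. This point lies on its axis half-way up, 122.5 mm above its underside; z is up along the can. It can be gripped round the cap from above.
- pot_mid (a point): Clear plastic pot holding small plugs and ties (they are fixed in it), 66 mm across at the rim, tapering to 55 mm at the foot, wall top 51 mm and contents 69 mm above the underside, about 0.12 kg, standing upright at the start. This point lies on its axis 34.5 mm above its underside; z is up. It can be gripped round the outside, 35 to 45 mm above the underside.
- carton_mid (a point): The white square carton nearest the can and the pot at the start, 60 x 60 x 95 mm high, light and loose; a bystander to be left alone. This point is its centre, 47.5 mm above its underside.
- tray_floor (a point): Grey metal tray on a dovetail slideway. This point is the centre of its flat floor, on the upper surface, 34 mm above the bench. x is across the tray, +y the way it slides home (roughly the robot's left), z up. Floor inside the lip: 110 mm (x) by 200 mm (y); lip 5 mm thick, 6 mm high. The can and the pot fit one behind the other along y, 50 mm either side of the centre.
- slideway: Aluminium and steel dovetail slideway bolted to the bench, carrying the tray; base 130 mm wide (x), 330 mm long (y), 10 mm thick, with a dark steel end stop 90 mm wide and 46 mm high at its +y end. Origin: centre of the base's underside. The tray slides along its +y.
- tray_grip (a point): Upright steel grip plate at the tray's outer (-y) end, 165 mm from its centre: 44 mm wide (x), 12 mm thick (y), its top 42 mm above the tray floor (76 mm above the bench). This point is the middle of the plate, 24 mm above the tray floor and 18 mm below the plate's top. It can be pinched across its thickness from above or pushed on its outer face.
- tray (a joint): Travel of the tray along the slideway's +y in m: 0 = fully drawn out, 0.09 = home, its end against the end stop. It starts between 0 and 0.02. The tray drags with about 5 N at first, rising to about 9 N at home as the tapered way tightens; it stays where it is left.
There are look-alikes about, which are no part of the job. Leave any green or turquoise look-alike of the part that bears can_mid alone. What is shaped like the part that bears pot_mid but orange is not meant.

How it is judged:
On the way, in this order (a step that is already met when the one before it is completed fails the run):
1. the can and the pot both stand upright on the tray while it is still drawn out (at least 40 mm from home) (x of can_mid in the frame of tray_floor between -0.027 and 0.027 m and y of can_mid in the frame of tray_floor between -0.074 and 0.074 m and z of can_mid in the frame of tray_floor between 0.1175 and 0.1275 m and angle between each of can_mid, pot_mid's own z axis and vertical below 0.06 rad and x of pot_mid in the frame of tray_floor between -0.027 and 0.027 m and y of pot_mid in the frame of tray_floor between -0.074 and 0.074 m and z of pot_mid in the frame of tray_floor between 0.0295 and 0.0395 m and value of joint tray below 0.05 m), for 0.2 s.
2. the tray is home against the end stop with both still standing on it (x of can_mid in the frame of tray_floor between -0.027 and 0.027 m and y of can_mid in the frame of tray_floor between -0.074 and 0.074 m and z of can_mid in the frame of tray_floor between 0.1175 and 0.1275 m and angle between each of can_mid, pot_mid's own z axis and vertical below 0.06 rad and x of pot_mid in the frame of tray_floor between -0.027 and 0.027 m and y of pot_mid in the frame of tray_floor between -0.074 and 0.074 m and z of pot_mid in the frame of tray_floor between 0.0295 and 0.0395 m and value of joint tray above 0.087 m), for 0.2 s.
At the end, for the whole second after the job is handed in: The tray is within 3 mm of the end stop, the can and the pot both stand flat on its floor inside the lip, upright within 0.06 rad, and the white carton is within 30 mm of where it stood (all of step 2 and distance of carton_mid from where it was at the start of the episode below 0.03 m); the robot touches nothing.
It fails at once if the can or the pot tips over (more than 0.7 rad) (angle between any of can_mid, pot_mid's own z axis and vertical above 0.7 rad).
It fails at once if the white carton is knocked over or shifted by more than 30 mm (distance of carton_mid from where it was at the start of the episode above 0.03 m or angle between carton_mid's own z axis and vertical above 0.3 rad).
It also fails if it takes over 72 s, if anything falls off the work surface, if the arm or the gripper's body presses on something with over 40 N, if the wrist force passes 120 N, or if a joint passes its speed limit or range.

ROBOT

A 6-joint arm with a two-finger parallel gripper is mounted at the origin on a cart in front of the work surface, level with it; the furniture and walls round the work are solid. World frame = base frame: x ahead of the robot, y to its left, z up, the work surface at z = 0. Lengths are in m, angles in rad, forces in N, time in s.
With the tool pointing down it reaches from about 0.35 to 0.775 m from the base axis. Payload 5.5 kg.
Tool frame: the origin (TCP) lies midway between the tips of the shut fingers; the grasp point (between the pads) lies env.grasp_offset behind it (env.grasp_offset is the distance from the TCP to the grasp point, in m); z points along the fingers, y is the line along which they close (so a half turn about z gives the same grasp; the last joint's range is limited). The gripper opens to 85 mm and grips with 20 to 120 N. Pads are 22 mm wide; open, the fingers measure 114 mm over their backs; the gripper's body (76 mm by 85 mm) begins 54 mm behind the grasp point. The pads swing forward as they close: fully open they stand 13 mm farther back than shut.
Start: joints at [0.966, 0.313, 0.046, 1.304, 0, 1.431], TCP at [0.258, 0.514, 0.231] pointing down, gripper open.
Joint ranges: [-2.76, 2.76], [-0.86, 1.69], [-1.03, 1.26], [-2.2, 2.34], [-1.47, 1.5], [-3.14, 3.14]. Speed limits (rad/s): [2.57, 2.57, 3.14, 3.14, 3.14, 3.14].

INTERFACE

Orientations are given as a unit quaternion [w, x, y, z].
In Python, from workcell import monitor, viewer, order, env gives the robot as it stands.
- The arm moves only by the tool carry_out, never from a script. Its argument "plan" is a list that holds one entry, the list of rows, each a list of 7 numbers: the turn, a rotation vector about the world's x, y, z in rad, then the shift along the world's x, y, z in mm, then the finger opening in mm, from 0 to 85.4. A call has 1 to 20 rows; each row is the pose to reach, as a shift and turn from the pose commanded when the call began; what a row does not reach only later rows make up. A row lasts 1/10 s, in which the tool goes at most 50 mm and 8.59 degrees, less where a joint would pass 70% of its speed; a pose out of reach is approached as far as the arm can. A call with a gripper value outside its range is refused whole. The fingers move at their own pace and stop on an object; "squeeze" is the grip in N (left out, the last holds). Time passes only in rows, so rows that repeat a pose let the fingers close. It gives the time, the measured TCP pose, the force, the opening and the grip force at its end, in the units of the state.
- monitor.get_state(): the state, without advancing time (a new reading comes with each control period).
- viewer.read_camera(name): name is "scene" or "top" or "wrist"; returns the picture (480x640x3 uint8, red, green, blue); there is no depth.
- viewer.calibration(name): a dict with "K" (3x3 intrinsics, pixels), "eye" and "rotation" of the camera in the world. Camera axes: x right, y down, z forward; pixel columns grow to the right and rows downward; lengths in m; the calibration is good to about 2 mm. The wrist camera is an equidistant fisheye: a pixel r from the principal point sees the ray r / f radians off the axis. A picture is of the moment at which its call begins: read the wrist's pose just before it. calibration takes no time and is no camera call; for the wrist camera it gives the pose at the moment of the call.
- order.hand_in(): hands the job in; it is judged then, once.
The state is a dict: "clock": time; "joint_pos": joint angles; "qvel": joint speeds; "tau": joint torques, N m; "tcp_pos": TCP position; "orientation": TCP orientation; "wrist_force": force on the tool from outside, world axes, zero at the start; "ft_torque": the same for the moment, N m; "finger_gap": finger opening in m; "grip_force": force on a finger pad.
Only numpy, scipy, OpenCV 4.12 (cv2) and the standard library are available. Lean on these libraries where they do the work, as an engineer would, in place of code of your own. Each camera call takes 0.05 s, during which the arm holds its last target. There are 200 camera calls.

## Working session

There is one attempt and no reset: what is moved stays moved. The work goes in short steps, Python scripts to look and compute and a tool call to move; the robot and the scene stay as the last step left them, time stands still between calls to the robot, and variables do not carry over. Pictures are saved under pics/ and viewed, at most 10 in all, crops included, and the job is handed in when it is done.

Besides the shell and the picture viewer there is one more tool, called after "Emit:" as name(argument=value, ...), one argument or row to a line, values as JSON. carry_out: Moves the arm, as the interface text tells. Its arguments: {"type":"object","properties":{"plan":{"type":"array","items":{"type":"array","items":{"type":"array","items":{"type":"number"}}}},"squeeze":{"type":"number"}},"required":["plan"]}

```bash
mkdir -p pics
cat > h.py <<'E'
import numpy as np, cv2
from workcell import monitor, viewer, order, env
def snap(n,f):
    im=viewer.read_camera(n); cv2.imwrite(f'pics/{f}.png',cv2.cvtColor(im,cv2.COLOR_RGB2BGR)); return im
def ray(c,u,v):
    K=np.array(c['K']); d=np.array([(u-K[0,2])/K[0,0],(v-K[1,2])/K[1,1],1.]); return np.array(c['rotation'])@d
def onplane(c,u,v,z):
    e=np.array(c['eye']); d=ray(c,u,v); return e+d*(z-e[2])/d[2]
def proj(c,p):
    q=np.array(c['rotation']).T@(np.array(p)-np.array(c['eye'])); q=np.array(c['K'])@q; return q[:2]/q[2]
E
python3 - <<'E'
from h import *
for n in('scene','top'):
    snap(n,n); c=viewer.calibration(n); print(n,np.round(c['K'],1).tolist(),np.round(c['eye'],3),np.round(c['rotation'],3).tolist())
s=monitor.get_state(); print(s, env.grasp_offset)
E
```

```text
scene [[459.6, 0.0, 324.2], [0.0, 459.6, 229.6], [0.0, 0.0, 1.0]] [ 0.141 -0.588  0.819] [-0.33, 0.893, -0.29, 0.098]
top [[482.8, 0.0, 321.1], [0.0, 482.8, 243.3], [0.0, 0.0, 1.0]] [0.107 0.105 1.115] [0.1, -0.524, 0.829, -0.167]
{'clock': 0.1, 'joint_pos': array([9.66421027e-01, 3.13927108e-01, 4.51019736e-02, 1.30362536e+00,
       4.77541950e-06, 1.43115642e+00]), 'qvel': array([-0.00021625, -0.00101542,  0.00289065, -0.00012075,  0.00134436,
       -0.00076105]), 'tau': array([ 2.91434189e-03, -4.81725025e+01,  2.99244618e+01,  1.27468945e-02,
       -6.03873900e-05,  1.64893942e-05]), 'tcp_pos': array([0.25747022, 0.51361833, 0.23050087]), 'orientation': array([-3.02858398e-04,  2.30282151e-01,  9.73123552e-01, -7.69643607e-04]), 'wrist_force': array([0.35576754, 0.59893033, 0.39378322]), 'ft_torque': array([ 0.00531957, -0.02406117, -0.05295671]), 'grip_force': 0.0, 'finger_gap': 0.08540724496322687} 0.0187
```

View pics/scene.png

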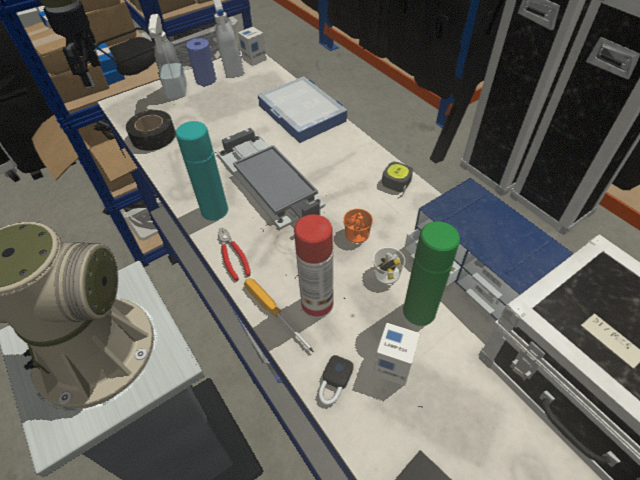

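View pics/top.png

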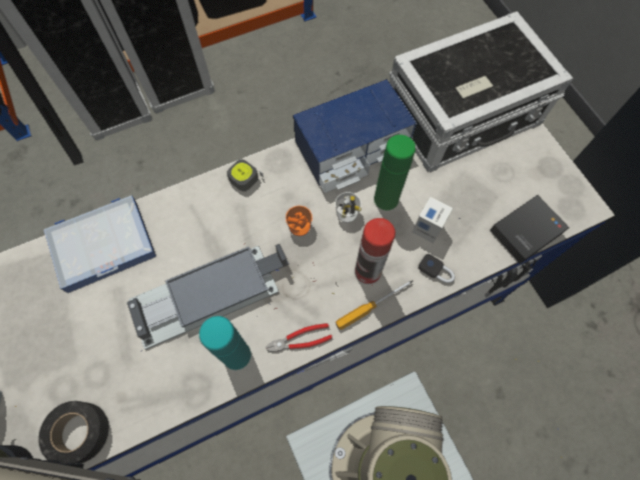

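Run:
```python
from h import *
a=cv2.imread('pics/scene.png')[190:400,215:465]; b=cv2.imread('pics/top.png')[170:350,120:460]
a=cv2.resize(a,None,fx=1.6,fy=1.6,interpolation=cv2.INTER_CUBIC)[:,:]
a=cv2.resize(cv2.imread('pics/scene.png')[130:400,215:465],None,fx=1.48,fy=1.48,interpolation=cv2.INTER_CUBIC)
b=cv2.resize(cv2.imread('pics/top.png')[170:350,120:460],None,fx=2.3,fy=2.3,interpolation=cv2.INTER_CUBIC)
cv2.imwrite('pics/topc.png',b); 
a=cv2.resize(cv2.imread('pics/scene.png')[120:400,210:470],None,fx=2.1,fy=2.1,interpolation=cv2.INTER_CUBIC); cv2.imwrite('pics/scenec.png',a); print(a.shape,b.shape)
```

```text
(588, 546, 3) (414, 782, 3)
```

View pics/scenec.png

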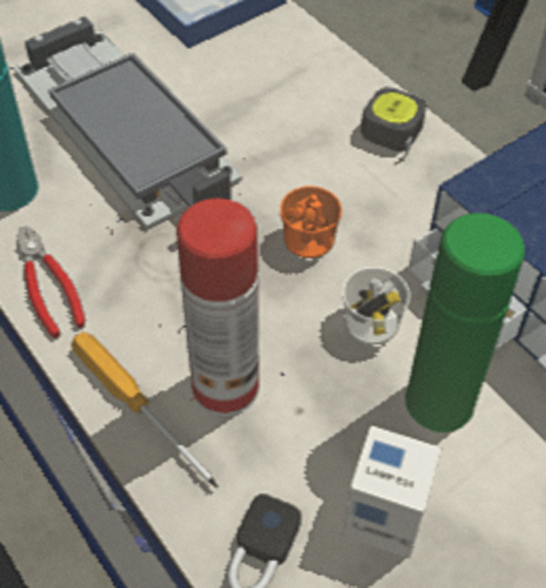

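View pics/topc.png

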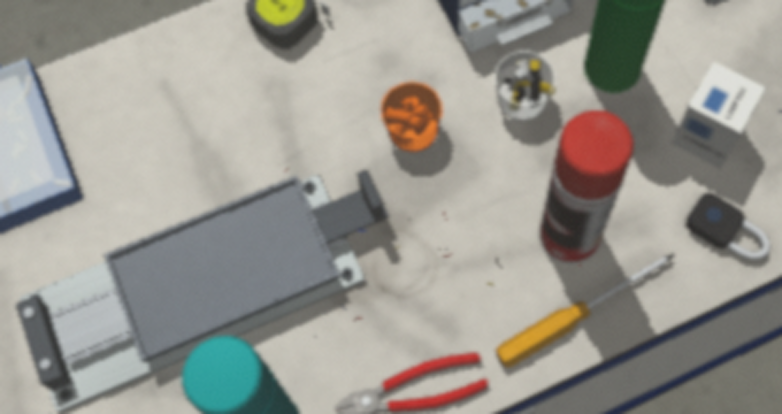

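Run:
```python
from h import *
S=lambda u,v:(u/2.1+210,v/2.1+120); T=lambda u,v:(u/2.3+120,v/2.3+170)
cs,ct=viewer.calibration('scene'),viewer.calibration('top')
# R printed? 
print(np.array(cs['rotation']).shape, cs.keys())
from scipy.spatial.transform import Rotation as Ro
def fix(c):
    r=np.array(c['rotation']); 
    if r.size==4: c=dict(c); c['rotation']=Ro.from_quat(r[[1,2,3,0]]).as_matrix()
    return c
cs,ct=fix(cs),fix(ct); print(cs['rotation'].round(2).tolist())
def p(n,z,s=(),t=()):
    for a in s: print(n,'S',onplane(cs,*S(*a),z).round(4))
    for a in t: print(n,'T',onplane(ct,*T(*a),z).round(4))
p('can',.245,[(218,228)],[(597,142)])
p('pot',.051,[(376,298)],[(524,80)])
p('tray',.040,[(53,92),(138,57),(225,152),(142,192)],[(108,257),(297,180),(337,268),(150,357)])
p('grip',.076,[(195,180),(230,168)],[(365,175),(383,213)])
p('cart',.095,[(369,430),(438,447),(425,498),(352,475)],[(715,66),(763,85),(737,130),(690,112)])
p('orange',.051,[(311,215)],[(411,112)])
p('green',.245,[(483,243)],[])
p('teal',.245,[],[(223,370)])
p('stop',.046,[],[(22,305),(40,297),(62,375)])
```

```text
(4,) dict_keys(['K', 'eye', 'rotation'])
[[0.81, -0.45, 0.37], [-0.58, -0.61, 0.53], [-0.02, -0.65, -0.76]]
can S [ 0.4047 -0.1748  0.245 ]
can T [ 0.4007 -0.1717  0.245 ]
pot S [ 0.5671 -0.2017  0.051 ]
pot T [ 0.5639 -0.1969  0.051 ]
tray S [0.4617 0.2692 0.04  ]
tray S [0.579  0.2632 0.04  ]
tray S [0.5701 0.0612 0.04  ]
tray S [0.4614 0.065  0.04  ]
tray T [0.5687 0.2706 0.04  ]
tray T [0.5651 0.0664 0.04  ]
tray T [0.4593 0.0661 0.04  ]
tray T [0.4536 0.2664 0.04  ]
grip S [0.5008 0.016  0.076 ]
grip S [0.5408 0.0083 0.076 ]
grip T [0.5256 0.0037 0.076 ]
grip T [0.4805 0.0038 0.076 ]
cart S [ 0.4484 -0.3238  0.095 ]
cart S [ 0.484  -0.3692  0.095 ]
cart S [ 0.4449 -0.3959  0.095 ]
cart S [ 0.4109 -0.3466  0.095 ]
cart T [ 0.4753 -0.3708  0.095 ]
cart T [ 0.4352 -0.4044  0.095 ]
cart T [ 0.4028 -0.354   0.095 ]
cart T [ 0.4405 -0.3209  0.095 ]
orange S [ 0.5832 -0.0789  0.051 ]
orange T [ 0.5809 -0.0716  0.051 ]
green S [ 0.5597 -0.3082  0.245 ]
teal T [0.3532 0.1874 0.245 ]
stop T [0.5549 0.3621 0.046 ]
stop T [0.5552 0.3437 0.046 ]
stop T [0.4713 0.3478 0.046 ]
```

Cans: red (314,265 scene), green (433,272), teal (203,170). The red can is the one meant, because green and turquoise are excluded. Pots: clear (389,262) and orange (357,226). The clear pot is meant. The carton is at (396,350), the white box next to the can; the other white box at (251,42) is far away. The crops confirm all of this. The tray is centred near (0.514, 0.167) with yaw about 0. Next I move above the pot to look closer.

Emit:
carry_out(
  plan=[
    [[0,0,0,0,0,50,85],[0,0,0,0,0,100,85],[0,0,0,20,-40,110,85],[0,0,0,307,-713,110,85],[0,0,0,307,-713,110,85],[0,0,0,307,-713,110,85],[0,0,0,307,-713,110,85],[0,0,0,307,-713,110,85],[0,0,0,307,-713,110,85],[0,0,0,307,-713,110,85],[0,0,0,307,-713,110,85],[0,0,0,307,-713,110,85],[0,0,0,307,-713,110,85],[0,0,0,307,-713,110,85],[0,0,0,307,-713,110,85],[0,0,0,307,-713,110,85],[0,0,0,307,-713,110,85],[0,0,0,307,-713,110,85],[0,0,0,307,-713,110,85],[0,0,0,307,-713,110,85]],
  ],
  squeeze=40,
)

```text
clock: 2.1
tcp_pos: [0.5645, -0.1995, 0.3401]
orientation: [-0.001, 0.231, 0.973, 0.0]
wrist_force: [-0.6, -0.6, 0.7]
finger_gap: 0.085
grip_force: 0.0
```

Run:
```python
from h import *
s=monitor.get_state(); print(s['clock'],s['tcp_pos'],s['orientation'].round(3),s['joint_pos'].round(2))
c=viewer.calibration('wrist'); print(c)
snap('wrist','w1')
```

```text
2.1 [ 0.56450283 -0.19950174  0.34013879] [-0.001  0.231  0.973  0.   ] [-0.47  0.37  0.39  1.59  0.   -0.01]
{'K': array([[371.64829954,   0.        , 323.4541405 ],
       [  0.        , 371.64829954, 240.24478519],
       [  0.        ,   0.        ,   1.        ]]), 'eye': array([ 0.49990741, -0.16682599,  0.4824145 ]), 'rotation': array([0.12057715, 0.84277932, 0.51934827, 0.07390225])}
```

View pics/w1.png

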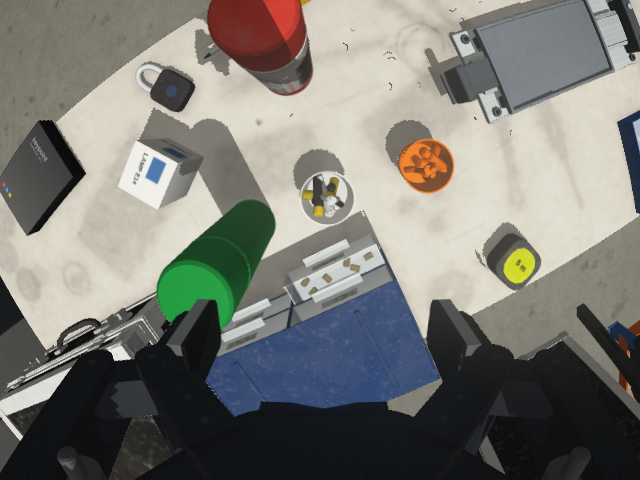

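```bash
cat >> h.py <<'E'
from scipy.spatial.transform import Rotation as Ro
def wp(c,u,v,z):
    K=np.array(c['K']); x=(u-K[0,2]); y=(v-K[1,2]); r=np.hypot(x,y); th=r/K[0,0]
    d=np.array([np.sin(th)*x/r,np.sin(th)*y/r,np.cos(th)]); q=np.array(c['rotation']); d=Ro.from_quat(q[[1,2,3,0]]).apply(d)
    e=np.array(c['eye']); return (e+d*(z-e[2])/d[2]).round(4)
E
python3 - <<'E'
from h import *
c=viewer.calibration('wrist')
im=cv2.imread('pics/w1.png')
for n,u,v,z in [('pot',327,197,.051),('potL',301,197,.051),('potR',354,197,.051),('potT',327,170,.051),('potB',327,224,.051),('handle',300,255,.05),('handle2',347,241,.05),('corner',363,212,.0),('corner',363,212,.08),('greenbaseR',275,215,0),('greentop',197,297,.245),('redtop',257,22,.245),('redbase',290,94,0),
 ('orange',427,166,.051),('cart',125,178,.095),('cart',143,137,.095),('cart',177,160,.095),('cart',162,208,.095),('tray',478,34,.04),('tray',510,112,.04),('tray',575,-8,.04),('tray',608,77,.04),('plate',447,72,.076),('plate',458,103,.076)]: print(n,wp(c,u,v,z))
E
```

```text
pot [ 0.5669 -0.1954  0.051 ]
potL [ 0.5532 -0.2227  0.051 ]
potR [ 0.5811 -0.1669  0.051 ]
potT [ 0.5384 -0.1811  0.051 ]
potB [ 0.5962 -0.21    0.051 ]
handle [ 0.6167 -0.2573  0.05  ]
handle2 [ 0.6264 -0.1978  0.05  ]
corner [ 0.6143 -0.1649  0.    ]
corner [ 0.5953 -0.1651  0.08  ]
greenbaseR [ 0.5653 -0.2717  0.    ]
greentop [ 0.559  -0.2998  0.245 ]
redtop [ 0.4127 -0.1701  0.245 ]
redbase [ 0.4327 -0.1805  0.    ]
orange [ 0.5854 -0.0716  0.051 ]
cart [ 0.4313 -0.3883  0.095 ]
cart [ 0.4033 -0.3433  0.095 ]
cart [ 0.4474 -0.3192  0.095 ]
cart [ 0.4848 -0.3637  0.095 ]
tray [0.4624 0.0678 0.04  ]
tray [0.5697 0.0646 0.04  ]
tray [0.4472 0.2597 0.04  ]
tray [0.5798 0.2561 0.04  ]
plate [ 0.4932 -0.0092  0.076 ]
plate [ 0.5302 -0.0128  0.076 ]
```

Run:
```python
from h import *
c=viewer.calibration('wrist'); cs,ct=[dict(viewer.calibration(n)) for n in('scene','top')]
for k in(cs,ct): q=k['rotation']; k['rotation']=Ro.from_quat(np.array(q)[[1,2,3,0]]).as_matrix()
for z in(.08,.1,.12,.14,.16): print(z,wp(c,387,272,z),wp(c,205,360,z),'S',onplane(cs,419,212,z).round(3),'T',onplane(ct,318,180,z).round(3),onplane(ct,295,118,z).round(3))
def crop(n,y0,y1,x0,x1,f): return cv2.resize(cv2.imread(f'pics/{n}.png')[y0:y1,x0:x1],None,fx=f,fy=f,interpolation=cv2.INTER_CUBIC)
a=crop('scene',170,320,370,520,2.6); b=crop('w1',180,380,180,460,1.4); h=390
o=np.zeros((400,800,3),np.uint8); o[:390,:390]=a; o[:280,400:792]=b
cv2.imwrite('pics/cab.png',o)
```

```text
0.08 [ 0.673  -0.1698  0.08  ] [ 0.6838 -0.4377  0.08  ] S [ 0.691 -0.153  0.08 ] T [ 0.643 -0.153  0.08 ] [ 0.835 -0.178  0.08 ]
0.1 [ 0.6644 -0.1696  0.1   ] [ 0.6747 -0.4242  0.1   ] S [ 0.676 -0.165  0.1  ] T [ 0.633 -0.148  0.1  ] [ 0.821 -0.172  0.1  ]
0.12 [ 0.6558 -0.1694  0.12  ] [ 0.6655 -0.4108  0.12  ] S [ 0.661 -0.177  0.12 ] T [ 0.623 -0.143  0.12 ] [ 0.807 -0.167  0.12 ]
0.14 [ 0.6472 -0.1692  0.14  ] [ 0.6564 -0.3973  0.14  ] S [ 0.647 -0.188  0.14 ] T [ 0.612 -0.138  0.14 ] [ 0.793 -0.161  0.14 ]
0.16 [ 0.6386 -0.169   0.16  ] [ 0.6472 -0.3838  0.16  ] S [ 0.632 -0.2    0.16 ] T [ 0.602 -0.133  0.16 ] [ 0.779 -0.156  0.16 ]
```

View pics/cab.png

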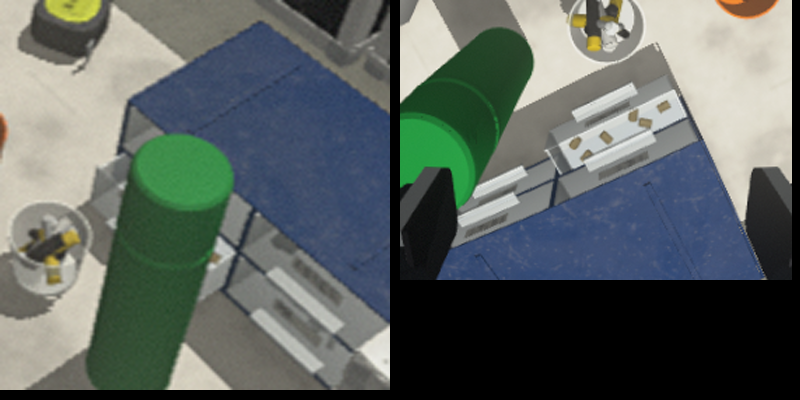

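The view shows the pot at (0.567,-0.196), with a cabinet drawer just behind it and the red can under the forearm line. I'll take the can first, so I move above it and measure its cap.

Emit:
carry_out(
  plan=[
    [[0,0,0,-30,5,30,85],[0,0,0,-162,27,30,85],[0,0,0,-162,27,30,85],[0,0,0,-162,27,30,85],[0,0,0,-162,27,30,85],[0,0,0,-162,27,30,85]],
  ],
)

```text
clock: 2.75
tcp_pos: [0.4023, -0.1707, 0.3724]
orientation: [0.001, 0.23, 0.973, -0.0]
wrist_force: [-0.5, 0.0, -0.3]
finger_gap: 0.085
grip_force: 0.0
```

Run:
```python
from h import *
s=monitor.get_state(); print(s['tcp_pos'].round(4),s['joint_pos'].round(2))
c=viewer.calibration('wrist'); im=snap('wrist','w2')
hsv=cv2.cvtColor(im,cv2.COLOR_RGB2HSV); m=(((hsv[...,0]<6)|(hsv[...,0]>172))&(hsv[...,1]>150)&(hsv[...,2]>150)).astype(np.uint8)
m=cv2.morphologyEx(m,cv2.MORPH_OPEN,np.ones((3,3)))
n,l,st,ce=cv2.connectedComponentsWithStats(m)
for i in np.argsort(-st[1:,4])[:3]+1: print(st[i],ce[i],wp(c,*ce[i],.245))
i=np.argmax(st[1:,4])+1; k=max(cv2.findContours((l==i).astype(np.uint8),0,1)[0],key=cv2.contourArea)[:,0]
P=np.array([wp(c,*p,.245)[:2] for p in k.astype(float)]); print(P.min(0),P.max(0),cv2.minEnclosingCircle(P.astype(np.float32)))
```

```text
[ 0.4023 -0.1707  0.3724] [-0.59  0.04  0.05  1.58  0.   -0.12]
[ 285  194   80   75 4715] [325.15970308 231.18366914] [ 0.4027 -0.1696  0.245 ]
[388  57  69  18 469] [421.4989339   62.95948827] [ 0.3201 -0.0501  0.245 ]
[394  71  66  23 459] [427.02178649  84.30065359] [ 0.3363 -0.0535  0.245 ]
[ 0.3744 -0.2003] [ 0.4327 -0.1398] ((0.40255001187324524, -0.1700499951839447), 0.030524084344506264)
```

View pics/w2.png

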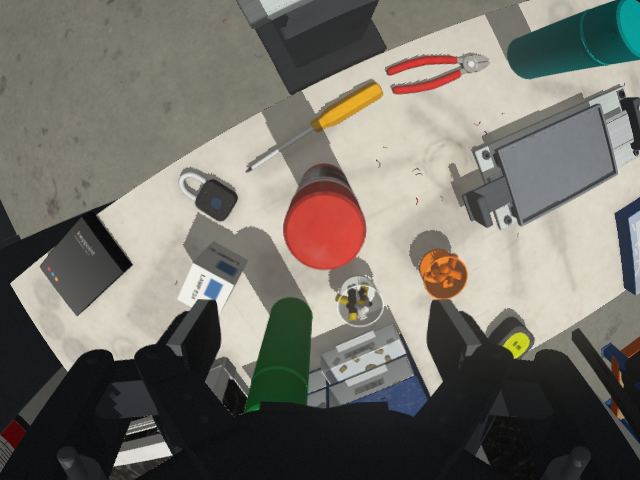

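The red cap is centred at (325,231), i.e. (0.4026,-0.170), directly under the tool. I go down and grip it.

Emit:
carry_out(
  plan=[
    [[0,0,0,0,1,-45,85],[0,0,0,0,1,-90,85],[0,0,0,0,1,-125,85],[0,0,0,0,1,-155,85],[0,0,0,0,1,-180,85],[0,0,0,0,1,-180,85],[0,0,0,0,1,-180,60],[0,0,0,0,1,-180,60],[0,0,0,0,1,-180,60],[0,0,0,0,1,-180,60],[0,0,0,0,1,-180,60],[0,0,0,0,1,-180,60]],
  ],
  squeeze=50,
)

```text
clock: 4.0
tcp_pos: [0.4039, -0.1716, 0.1928]
orientation: [0.002, 0.23, 0.973, -0.0]
wrist_force: [1.1, 1.0, 5.8]
finger_gap: 0.0633
grip_force: 56.0
```

Run:
```python
from h import *
s=monitor.get_state(); print(s['clock'],s['tcp_pos'].round(4),s['wrist_force'].round(1),s['finger_gap'],s['grip_force'])
# tray from w2 view (pose before the descent)
c=dict(viewer.calibration('wrist')); c['eye']=np.array(c['eye'])+np.array([.4023,-.1707,.3724])-s['tcp_pos']
for u,v,z in [(497,141,.04),(527,222,.04),(598,103,.04),(617,168,.04),(464,195,.076),(478,224,.076),(325.2,231.2,.245)]: print(u,v,wp(c,u,v,z))
```

```text
4.0 [ 0.4039 -0.1716  0.1928] [1.1 1.  5.8] 0.06331110745440087 56.02666508406401
497 141 [0.4429 0.0719 0.04  ]
527 222 [0.5713 0.0766 0.04  ]
598 103 [0.4554 0.2711 0.04  ]
617 168 [0.5662 0.275  0.04  ]
464 195 [ 0.4795 -0.013   0.076 ]
478 224 [ 0.5232 -0.0087  0.076 ]
325.2 231.2 [ 0.4028 -0.1696  0.245 ]
```

Emit:
carry_out(
  plan=[
    [[0,0,0,0,0,20,60],[0,0,0,0,0,55,60],[0,0,0,0,0,90,60],[0,0,0,6,20,95,60],[0,0,0,15,55,95,60],[0,0,0,26,95,95,60],[0,0,0,38,135,95,60],[0,0,0,50,175,95,60],[0,0,0,61,215,95,60],[0,0,0,72,255,95,60],[0,0,0,83,295,95,60],[0,0,0,94,335,95,60],[0,0,0,104,370,95,60],[0,0,0,108,384,95,60],[0,0,0,110,390,95,60],[0,0,0,110,390,95,60],[0,0,0,110,390,95,60]],
  ],
)

```text
clock: 5.7
tcp_pos: [0.5125, 0.2179, 0.2862]
orientation: [-0.0, 0.231, 0.973, -0.0]
wrist_force: [-0.4, 0.0, -3.1]
finger_gap: 0.0635
grip_force: 57.2
```

Run:
```python
from h import *
s=monitor.get_state(); print(s['clock'],s['tcp_pos'].round(4),s['wrist_force'].round(1),s['finger_gap'],s['grip_force'])
a=snap('scene','s3'); b=snap('top','t3')
o=np.hstack([cv2.resize(a[90:270,170:390],None,fx=1.8,fy=1.8)[:320],cv2.resize(b[200:378,100:320],None,fx=1.8,fy=1.8)[:320]])
cv2.imwrite('pics/m3.png',o[...,::-1]); print(o.shape)
```

```text
5.7 [0.5125 0.2179 0.2862] [-0.4  0.  -3.1] 0.06350153669193959 57.165616331622005
(320, 792, 3)
```

View pics/m3.png

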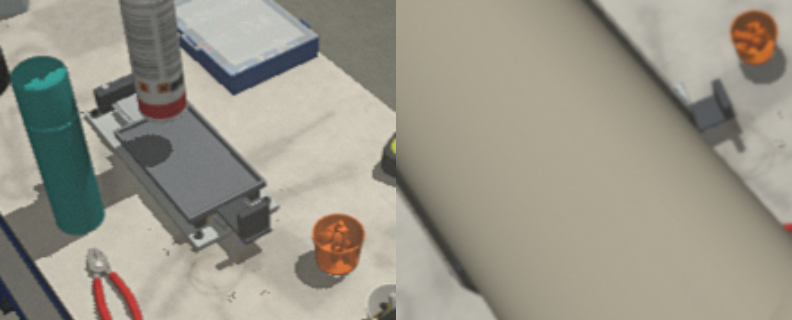

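The scene crop shows the can hanging upright over the +y half of the tray, its base near (260,155). I lower it.

Emit:
carry_out(
  plan=[
    [[0,0,0,1,0,-20,60],[0,0,0,1,0,-40,60],[0,0,0,1,0,-50,60],[0,0,0,1,0,-55,60],[0,0,0,1,0,-58,60],[0,0,0,1,0,-58,60],[0,0,0,1,0,-58,60]],
  ],
)

```text
clock: 6.5
tcp_pos: [0.5142, 0.2191, 0.2291]
orientation: [0.001, 0.23, 0.973, 0.0]
wrist_force: [1.0, -1.0, -2.6]
finger_gap: 0.0634
grip_force: 57.2
```

Emit:
carry_out(
  plan=[
    [[0,0,0,0,0,-1,60],[0,0,0,0,0,-2,60],[0,0,0,0,0,-2,60],[0,0,0,0,0,-2,60]],
  ],
)

```text
clock: 6.9
tcp_pos: [0.5141, 0.2192, 0.2268]
orientation: [0.0, 0.23, 0.973, 0.0]
wrist_force: [0.4, -0.8, 0.9]
finger_gap: 0.0634
grip_force: 57.4
```

Emit:
carry_out(
  plan=[
    [[0,0,0,0,0,0,70],[0,0,0,0,0,0,85],[0,0,0,0,0,0,85],[0,0,0,0,0,0,85],[0,0,0,0,0,0,85],[0,0,0,0,0,30,85],[0,0,0,0,0,75,85],[0,0,0,0,0,120,85],[0,0,0,0,-20,120,85],[0,0,0,10,-70,120,85],[0,0,0,14,-120,120,85],[0,0,0,14,-120,120,85],[0,0,0,14,-120,120,85],[0,0,0,14,-120,120,85]],
  ],
)

```text
clock: 8.3
tcp_pos: [0.5277, 0.0996, 0.3464]
orientation: [-0.0, 0.23, 0.973, 0.0]
wrist_force: [-0.1, -0.3, 0.2]
finger_gap: 0.0852
grip_force: 0.0
```

Run:
```python
from h import *
s=monitor.get_state(); print(s['clock'],s['tcp_pos'].round(4),s['joint_pos'].round(2))
c=viewer.calibration('wrist'); snap('wrist','w4'); print(c['eye'])
np.save('w4.npy',np.r_[c['eye'],c['rotation']])
```

```text
8.3 [0.5277 0.0996 0.3464] [0.04 0.23 0.22 1.56 0.   0.5 ]
[0.46272578 0.13234951 0.48849366]
```

View pics/w4.png

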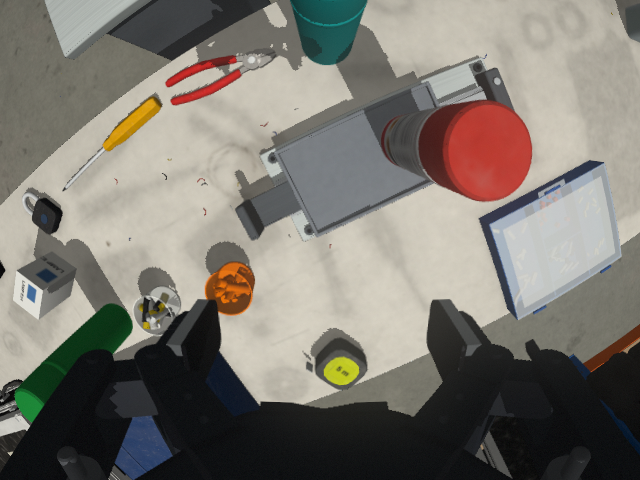

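The can stands on the tray with its cap at (487,150). Tray corners are at (276,150), (313,236) and (427,83), and the plate top is at (236,208)–(253,240). The pot is at (158,311).

Run:
```python
from h import *
c=viewer.calibration('wrist')
for n,u,v,z in [('L0',276,150,.04),('R0',313,236,.04),('L1',427,83,.04),('pl',236,208,.076),('pl',253,240,.076),('can',487,150,.279),('pot',158,311,.051),('potorange',231,288,.051)]: print(n,wp(c,u,v,z))
```

```text
L0 [0.4538 0.073  0.04  ]
R0 [0.5697 0.0642 0.04  ]
L1 [0.4589 0.2746 0.04  ]
pl [0.4914 0.0054 0.076 ]
pl [0.5339 0.0046 0.076 ]
can [0.5111 0.2173 0.279 ]
pot [ 0.5663 -0.182   0.051 ]
potorange [ 0.5818 -0.0627  0.051 ]
```

Emit:
carry_out(
  plan=[
    [[0,0,0,10,-40,0,85],[-0.03,-0.08,0.05,14,-85,-20,85],[-0.06,-0.16,0.1,20,-130,-45,85],[-0.08,-0.22,0.15,26,-175,-75,85],[-0.107,-0.282,0.2,31,-220,-100,85],[-0.107,-0.282,0.2,38,-260,-110,85],[-0.107,-0.282,0.2,38,-290,-120,85],[-0.107,-0.282,0.2,38,-297,-160,85],[-0.107,-0.282,0.2,38,-297,-200,85],[-0.107,-0.282,0.2,38,-297,-230,85],[-0.107,-0.282,0.2,38,-297,-230,85],[-0.107,-0.282,0.2,38,-297,-230,85],[-0.107,-0.282,0.2,38,-297,-230,85]],
  ],
)

```text
clock: 9.65
tcp_pos: [0.5677, -0.1979, 0.1189]
orientation: [0.151, 0.129, 0.98, -0.02]
wrist_force: [0.3, 0.5, 1.1]
finger_gap: 0.085
grip_force: 0.0
```

Run:
```python
from h import *
s=monitor.get_state(); print(s['clock'],s['tcp_pos'].round(4),s['joint_pos'].round(2))
q=s['orientation'][[1,2,3,0]]; print(Ro.from_quat(q).as_matrix().round(3))
c=viewer.calibration('wrist'); im=snap('wrist','w5')
# project predicted pot rim (z .051) to find its predicted pixel
def wproj(c,p):
    d=Ro.from_quat(np.array(c['rotation'])[[1,2,3,0]]).inv().apply(np.array(p)-c['eye']); th=np.arctan2(np.hypot(d[0],d[1]),d[2]); K=np.array(c['K'])
    return K[:2,2]+K[0,0]*th*d[:2]/np.hypot(d[0],d[1])
print(wproj(c,[.566,-.197,.051]),wproj(c,[.566,-.197,.0]))
```

```text
9.65 [ 0.5677 -0.1979  0.1189] [-0.51  0.2  -0.44  0.63  0.07 -0.23]
[[-0.921  0.259  0.29 ]
 [ 0.247  0.966 -0.078]
 [-0.3   -0.    -0.954]]
[323.96014725 223.16211507] [323.98401024 184.9637334 ]
```

View pics/w5.png

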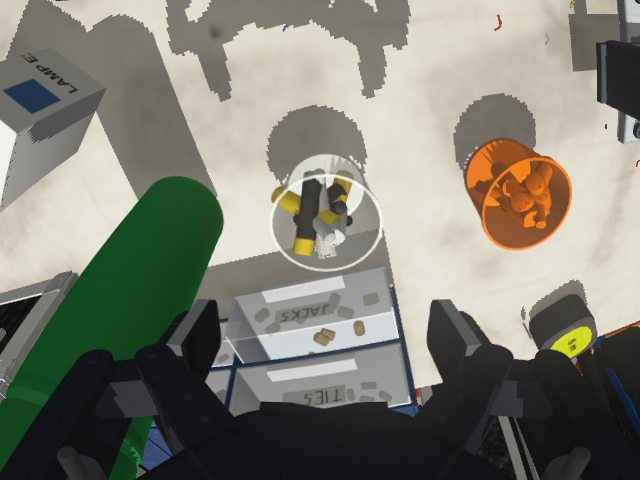

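The rim is at (327,221), within 2 mm of the prediction, and the fingers clear the green can and the drawers. I descend and grip.

Emit:
carry_out(
  plan=[
    [[-0.0,0,0,-2,3,-30,85],[0,0,0,-2,3,-60,85],[0,0,0,-2,3,-80,85],[0,0,0,-2,3,-95,85],[0,0,0,-2,3,-99,85],[0,0,0,-2,3,-99,85]],
  ],
)

```text
clock: 10.3
tcp_pos: [0.5646, -0.1952, 0.0183]
orientation: [0.149, 0.13, 0.98, -0.02]
wrist_force: [-0.5, 0.8, -0.1]
finger_gap: 0.0856
grip_force: 0.0
```

Emit:
carry_out(
  plan=[
    [[0,0,0,0,0,0,72],[0,0,0,0,0,0,60],[0,0,0,0,0,0,55],[0,0,0,0,0,0,55],[0,0,0,0,0,0,55],[0,0,0,0,0,0,55],[0,0,0,0,0,0,55]],
  ],
  squeeze=25,
)

```text
clock: 11.0
tcp_pos: [0.565, -0.1957, 0.0195]
orientation: [0.15, 0.13, 0.98, -0.02]
wrist_force: [-2.5, 1.0, 4.8]
finger_gap: 0.0631
grip_force: 25.5
```

Emit:
carry_out(
  plan=[
    [[0,0,0,0,0,20,55],[0,0,0,-2,0,55,55],[0,0,0,-4,0,90,55],[0,0,0,-6,10,115,55],[0,0,0,-10,40,120,55],[0,0,0,-15,80,120,55],[0,0,0,-22,120,120,55],[0,0,0,-29,160,120,55],[0,0,0,-36,200,120,55],[0,0,0,-42,240,120,55],[0,0,0,-48,275,115,55],[0,0,0,-52,300,110,55],[0,0,0,-52,310,100,55],[0,0,0,-52,310,75,55],[0,0,0,-52,310,60,55],[0,0,0,-52,310,60,55],[0,0,0,-52,310,60,55]],
  ],
)

```text
clock: 12.7
tcp_pos: [0.5118, 0.1145, 0.0774]
orientation: [0.149, 0.13, 0.98, -0.02]
wrist_force: [-0.6, -0.4, -0.9]
finger_gap: 0.0629
grip_force: 27.8
```

Run:
```python
from h import *
s=monitor.get_state(); print(s['clock'],s['tcp_pos'].round(4),s['orientation'].round(3),s['wrist_force'].round(1),s['finger_gap'],s['joint_pos'].round(2))
im=snap('wrist','w6'); c=viewer.calibration('wrist')
# where is the rim now? bright/dark check: contour of the can body red cap for sanity
hsv=cv2.cvtColor(im,cv2.COLOR_RGB2HSV); m=(((hsv[...,0]<6)|(hsv[...,0]>172))&(hsv[...,1]>150)&(hsv[...,2]>120)).astype(np.uint8)
n,l,st,ce=cv2.connectedComponentsWithStats(m); i=np.argmax(st[1:,4])+1; print(st[i],ce[i])
# tray mid-grey floor mask extents for x centring
g=((hsv[...,1]<40)&(hsv[...,2]>85)&(hsv[...,2]<130)).astype(np.uint8); g=cv2.morphologyEx(g,cv2.MORPH_OPEN,np.ones((7,7)))
n,l,st,ce=cv2.connectedComponentsWithStats(g)
for i in np.argsort(-st[1:,4])[:3]+1: print('grey',st[i],ce[i].round())
```

```text
12.7 [0.5118 0.1145 0.0774] [ 0.149  0.13   0.98  -0.02 ] [-0.6 -0.4 -0.9] 0.06294235030503262 [ 0.13  0.14 -0.64  0.51 -0.11  0.38]
[   6    0   84   28 1146] [40.43542757 11.52094241]
grey [  217   134   215   126 13457] [324. 197.]
grey [ 481  186  159  208 9289] [549. 283.]
grey [ 151  245   94   96 4597] [201. 281.]
```

Emit:
carry_out(
  plan=[
    [[0,0,0,1,0,-10,55],[0,0,0,1,0,-17,55],[0,0,0,1,0,-21,55],[0,0,0,1,0,-22,55],[0,0,0,1,0,-23,55],[0,0,0,1,0,-24,55],[0,0,0,1,0,-24,55]],
  ],
)

```text
clock: 13.45
tcp_pos: [0.5129, 0.115, 0.0537]
orientation: [0.149, 0.13, 0.98, -0.019]
wrist_force: [-1.3, -1.1, 1.4]
finger_gap: 0.0627
grip_force: 28.0
```

Emit:
carry_out(
  plan=[
    [[0,0,0,0,0,0,70],[0,0,0,0,0,0,85],[0,0,0,0,0,0,85],[0,0,0,0,0,0,85],[0,0,0,0,0,0,85],[0,0,0,0,0,25,85],[0,0,0,0,0,60,85],[0,0,0,0,0,100,85],[0,0,0,0,-20,140,85],[0.05,0.14,-0.1,0,-60,160,85],[0.1,0.28,-0.2,0,-100,170,85],[0.107,0.282,-0.2,0,-150,170,85],[0.107,0.282,-0.2,0,-180,170,85],[0.107,0.282,-0.2,0,-180,170,85],[0.107,0.282,-0.2,0,-180,170,85]],
  ],
)

```text
clock: 14.95
tcp_pos: [0.5127, -0.0653, 0.2229]
orientation: [-0.0, 0.231, 0.973, 0.0]
wrist_force: [0.1, 0.4, -0.1]
finger_gap: 0.0848
grip_force: 0.0
```

Run:
```python
from h import *
s=monitor.get_state(); print(s['clock'],s['tcp_pos'].round(4),s['orientation'].round(3),Ro.from_quat(s['orientation'][[1,2,3,0]]).as_matrix().round(3).tolist(),s['joint_pos'].round(2))
c=viewer.calibration('wrist'); im=snap('wrist','w7'); snap('scene','s7'); snap('top','t7')
hsv=cv2.cvtColor(im,cv2.COLOR_RGB2HSV)
def wproj(c,p):
    d=Ro.from_quat(np.array(c['rotation'])[[1,2,3,0]]).inv().apply(np.array(p)-c['eye']); th=np.arctan2(np.hypot(d[0],d[1]),d[2]); K=np.array(c['K'])
    return K[:2,2]+K[0,0]*th*d[:2]/np.hypot(d[0],d[1])
print('pot pred',wproj(c,[.513,.115,.085]),'can pred',wproj(c,[.513,.218,.279]))
m=(((hsv[...,0]<6)|(hsv[...,0]>172))&(hsv[...,1]>150)&(hsv[...,2]>120)).astype(np.uint8)
y=((hsv[...,0]>18)&(hsv[...,0]<32)&(hsv[...,1]>120)&(hsv[...,2]>110)).astype(np.uint8)
for nm,k,z in(('red',m,.279),('yel',y,.09)):
    n,l,st,ce=cv2.connectedComponentsWithStats(k)
    for i in np.argsort(-st[1:,4])[:5]+1: print(nm,st[i],ce[i].round(1),wp(c,*ce[i],z))
```

```text
14.95 [ 0.5127 -0.0653  0.2229] [-0.     0.231  0.973  0.   ] [[-0.893, 0.45, -0.0], [0.45, 0.893, 0.001], [0.001, 0.001, -1.0]] [-0.28  0.2  -0.12  1.25  0.    0.18]
pot pred [520.47819791 134.15473209] can pred [793.72295966  97.90512833]
red [271   0  94  26 897] [313.9  12.5] [ 0.4208 -0.0214  0.279 ]
red [264   0   9   3  17] [267.5   0.6] [ 0.4127 -0.0295  0.279 ]
red [176 132   2   4   4] [176.8 133.5] [ 0.4307 -0.0635  0.279 ]
red [400  63   2   1   2] [400.5  63. ] [ 0.4404 -0.009   0.279 ]
red [174 129   2   2   2] [174.5 129.5] [ 0.4295 -0.0635  0.279 ]
yel [202  15  46  31 307] [227.3  29.5] [ 0.3412 -0.0593  0.09  ]
yel [160  61  21  27 304] [170.8  75.9] [ 0.3498 -0.1145  0.09  ]
yel [506 146  13  17 163] [512.2 154.5] [0.524  0.0984 0.09  ]
yel [187  46  16  13 113] [193.8  52.5] [ 0.3436 -0.09    0.09  ]
yel [488 128  11  12  95] [492.8 133.3] [0.5017 0.0886 0.09  ]
```

Run:
```python
from h import *
s=monitor.get_state(); c=viewer.calibration('wrist')
Q=lambda q:Ro.from_quat(np.array(q)[[1,2,3,0]])
Rt=Q(s['orientation']); off=Rt.inv().apply(np.array(c['eye'])-s['tcp_pos']); rel=Rt.inv()*Q(c['rotation'])
R5=Ro.from_matrix([[-.921,.259,.29],[.247,.966,-.078],[-.3,0,-.954]]); q=(R5*rel).as_quat()
c5=dict(c,eye=np.array([.5677,-.1979,.1189])+R5.apply(off),rotation=q[[3,0,1,2]])
print('rim w5',wp(c5,327,221,.051))
for f,cc,z,p in(('w5',c5,.060,(.565,-.195)),('w7',c,.094,(.513,.115))):
    hsv=cv2.cvtColor(cv2.imread(f'pics/{f}.png'),cv2.COLOR_BGR2HSV)
    k=((hsv[...,0]>18)&(hsv[...,0]<32)&(hsv[...,1]>120)&(hsv[...,2]>110)).astype(np.uint8)
    n,l,st,ce=cv2.connectedComponentsWithStats(k)
    for i in range(1,n):
        w=wp(cc,*ce[i],z)
        if st[i,4]>25 and np.hypot(*(w[:2]-p))<.05: print(f,st[i,4],ce[i].round(),((w[:2]-p)*1000).round(1))
# scene: can silhouette axis tilt: red cap and red base band centroids vs predicted
im=cv2.imread('pics/s7.png'); cs=dict(viewer.calibration('scene')); cs['rotation']=Q(cs['rotation']).as_matrix()
hsv=cv2.cvtColor(im,cv2.COLOR_BGR2HSV); m=(((hsv[...,0]<6)|(hsv[...,0]>172))&(hsv[...,1]>130)&(hsv[...,2]>60)).astype(np.uint8)
n,l,st,ce=cv2.connectedComponentsWithStats(m)
for i in np.argsort(-st[1:,4])[:4]+1: print(st[i],ce[i].round(1))
print('pred cap mid',proj(cs,[.513,.218,.25]).round(1),'base band',proj(cs,[.513,.218,.05]).round(1))
```

```text
rim w5 [ 0.565  -0.1951  0.051 ]
w5 170 [343. 189.] [-21.7  14.3]
w5 75 [276. 193.] [-28.5 -20.1]
w5 345 [290. 202.] [-21.4 -14.5]
w5 203 [328. 216.] [-7.9  2.6]
w5 308 [303. 246.] [  7.3 -16.1]
w7 32 [479. 134.] [-16.8 -38.2]
w7 95 [493. 133.] [-12.7 -26.4]
w7 163 [512. 154.] [  9.3 -16.7]
[236  74  31  38 834] [251.   91.2]
[222 244  16  36 169] [228.  262.2]
[231 241  19  35 163] [241.5 257.4]
[251 161  24  12 128] [263.3 167.8]
pred cap mid [251.5  94.1] base band [262.4 163.6]
```

The pot and can checks agree with their intended poses, both upright. Next I turn the closed fingers square, drop down behind the grip plate, and push.

Emit:
carry_out(
  plan=[
    [[0,0,-0.14,0,0,0,40],[0,0,-0.28,0,0,0,0],[0,0,-0.42,0,5,0,0],[0,0,-0.56,0,10,0,0],[0,0,-0.7,0,15,0,0],[0,0,-0.84,0,20,-20,0],[0,0,-0.98,0,20,-60,0],[0,0,-1.1,0,20,-100,0],[0,0,-1.1,0,20,-140,0],[0,0,-1.1,0,20,-170,0],[0,0,-1.1,0,20,-175,0],[0,0,-1.1,0,20,-175,0]],
  ],
)

```text
clock: 16.3
tcp_pos: [0.5121, -0.0437, 0.0481]
orientation: [-0.001, 0.704, 0.71, -0.0]
wrist_force: [0.3, -0.5, -0.6]
finger_gap: 0.0001
grip_force: 0.0
```

Emit:
carry_out(
  plan=[
    [[0,0,0,0,8,0,0],[0,0,0,0,14,0,0],[0,0,0,0,20,0,0],[0,0,0,0,25,0,0],[0,0,0,0,30,0,0],[0,0,0,0,34,0,0],[0,0,0,0,38,0,0],[0,0,0,0,42,0,0]],
  ],
)

```text
clock: 17.1
tcp_pos: [0.5129, -0.0043, 0.0485]
orientation: [0.001, 0.705, 0.709, -0.001]
wrist_force: [-1.6, -6.7, 0.9]
finger_gap: 0.0003
grip_force: 3.1
```

Emit:
carry_out(
  plan=[
    [[0,0,0,0,3,0,0],[0,0,0,0,6,0,0],[0,0,0,0,9,0,0],[0,0,0,0,12,0,0],[0,0,0,0,15,0,0],[0,0,0,0,18,0,0],[0,0,0,0,21,0,0],[0,0,0,0,24,0,0],[0,0,0,0,27,0,0],[0,0,0,0,30,0,0],[0,0,0,0,33,0,0],[0,0,0,0,36,0,0],[0,0,0,0,39,0,0],[0,0,0,0,42,0,0],[0,0,0,0,45,0,0],[0,0,0,0,48,0,0],[0,0,0,0,51,0,0],[0,0,0,0,54,0,0],[0,0,0,0,57,0,0],[0,0,0,0,60,0,0]],
  ],
)

```text
clock: 19.1
tcp_pos: [0.5137, 0.0549, 0.0486]
orientation: [0.002, 0.706, 0.709, -0.001]
wrist_force: [1.9, -8.0, -0.0]
finger_gap: 0.0
grip_force: 4.2
```

Emit:
carry_out(
  plan=[
    [[0,0,0,0,2,0,0],[0,0,0,0,4,0,0],[0,0,0,0,6,0,0],[0,0,0,0,8,0,0],[0,0,0,0,9,0,0],[0,0,0,0,10,0,0]],
  ],
)

```text
clock: 19.7
tcp_pos: [0.5138, 0.0621, 0.0487]
orientation: [0.004, 0.706, 0.708, -0.003]
wrist_force: [0.6, -21.7, 0.8]
finger_gap: 0.0001
grip_force: 10.4
```

Emit:
carry_out(
  plan=[
    [[0,0,0,0,1,0,0],[0,0,0,0,2,0,0],[0,0,0,0,2,0,0],[0,0,0,0,2,0,0]],
  ],
)

```text
clock: 20.1
tcp_pos: [0.5138, 0.0621, 0.0487]
orientation: [0.006, 0.707, 0.707, -0.005]
wrist_force: [0.5, -25.5, 0.8]
finger_gap: 0.0002
grip_force: 12.5
```

Run:
```python
from h import *
s=monitor.get_state(); print(s['clock'],s['tcp_pos'].round(4),s['wrist_force'].round(1))
```

```text
20.1 [0.5138 0.0621 0.0487] [  0.5 -25.5   0.8]
```

The tray has stopped hard: the force rose to 25 N with no further motion. I back off.

Emit:
carry_out(
  plan=[
    [[0,0,0,0,-3,0,0],[0,0,0,0,-8,0,0],[0,0,0,0,-16,0,0],[0,0,0,0,-35,0,0],[0,0,0,0,-65,10,0],[0,0,0,0,-85,45,0],[0,0,0,0,-110,90,0],[0,0,0,-10,-130,135,0],[0,0,0,-30,-150,170,0],[0,0,0,-50,-180,190,0],[0,0,0,-50,-180,190,0],[0,0,0,-50,-180,190,0],[0,0,0,-50,-180,190,0]],
  ],
)

```text
clock: 21.4
tcp_pos: [0.4625, -0.1103, 0.2374]
orientation: [-0.001, 0.705, 0.709, -0.0]
wrist_force: [-0.2, -0.5, -0.2]
finger_gap: 0.0001
grip_force: 0.0
```

Run:
```python
from h import *
Q=lambda q:Ro.from_quat(np.array(q)[[1,2,3,0]])
s=monitor.get_state(); print(s['clock'],s['tcp_pos'].round(4),s['wrist_force'].round(1))
im=snap('scene','s9'); cs=dict(viewer.calibration('scene')); cs['rotation']=Q(cs['rotation']).as_matrix()
hsv=cv2.cvtColor(im,cv2.COLOR_RGB2HSV); m=(((hsv[...,0]<6)|(hsv[...,0]>172))&(hsv[...,1]>130)&(hsv[...,2]>60)).astype(np.uint8)
y=((hsv[...,0]>18)&(hsv[...,0]<32)&(hsv[...,1]>110)&(hsv[...,2]>90)).astype(np.uint8)
for nm,k in(('red',m),('yel',y)):
    n,l,st,ce=cv2.connectedComponentsWithStats(k)
    for i in np.argsort(-st[1:,4])[:5]+1: print(nm,st[i],ce[i].round(1))
print('pred',*[proj(cs,p).round(1) for p in([.513,.293,.25],[.513,.293,.05],[.513,.19,.09])])
# change of the carton: patch difference against the first picture
a=cv2.imread('pics/scene.png')[320:400,370:425].astype(int); b=cv2.imread('pics/s9.png')[320:400,370:425].astype(int); print('carton diff',abs(a-b).mean())
```

```text
21.4 [ 0.4625 -0.1103  0.2374] [-0.2 -0.5 -0.2]
red [221  60  30  37 851] [235.6  77.5]
red [222 244  16  36 167] [228.  262.2]
red [231 241  19  35 162] [241.6 257.7]
red [237 145  24  12 132] [249.2 152.2]
red [438 108   1   1   1] [438. 108.]
yel [245 279  19  23 167] [253.8 287.5]
yel [264 301  16  15  91] [272.5 308. ]
yel [387 164  14  14  68] [393.4 170.2]
yel [268 157  11  10  35] [273.7 161.2]
yel [402 169   6   9  20] [404.6 173.2]
pred [235.   78.9] [247.7 148. ] [266.4 157.2]
carton diff 7.028257575757576
```

Run:
```python
from h import *
for f in('scene','s9'):
    hsv=cv2.cvtColor(cv2.imread(f'pics/{f}.png')[320:400,365:430],cv2.COLOR_BGR2HSV)
    k=((hsv[...,0]>95)&(hsv[...,0]<125)&(hsv[...,1]>90)).astype(np.uint8); n,l,st,ce=cv2.connectedComponentsWithStats(k)
    i=np.argmax(st[1:,4])+1; print(f,st[i],ce[i].round(1))
print(order.hand_in())
```

```text
scene [ 22  11  15  11 103] [28.8 15.8]
s9 [ 22  11  15  11 102] [28.8 15.9]
the job is handed in; nothing more can be done
None
```

The can and the clear pot are standing on the tray, and the tray is pushed hard against the end stop. The carton has not moved, and the job was handed in at about 21 s; no verdict was returned.

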